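# Empty a tray of used combustion boats into the waste pan and cover it

### The job

Empty the tray of six used combustion boats into the lidded steel waste pan: lift the pan's cover off and lay it on the bench, carry the tray over and tip all six boats into the pan, stand the empty tray back on the bench the right way up, and put the cover back so that it sits down level on the rim all round. Leave the pan where it stands and do not disturb the other things on the bench.

Things in the scene. Friction and masses are not known exactly. Their poses are not given: they have to be found in the camera images.
- pan: waste pan, open rectangular stainless pan, 130 (x) by 190 (y, its long axis) over the flat flange, 100 high, walls vertical; mouth 110 (x) by 170 (y), floor 4 thick; stands loose on the bench, 1.3 kg; origin at the centre of its underside, z up
- pan_mouth (a point): centre of the pan's mouth, level with the top of the flange, 100 above the bench; axes as the pan's
- cover: the pan's loose cover: steel plate 130 (x) by 190 (y), 4 thick, with a panel under it (102 by 162, 8 deep, tapering) that drops into the mouth; 0.3 kg. Handle bar along y on top, 100 long, 12 wide, 12 high, its middle 32 above the plate. Origin: centre of the panel's underside; seated it lies 92 above the pan's origin, axes along the pan's, either way round; on the bench, at bench height
- cover_grip (a point): middle of the cover's handle bar, 44 above the cover's origin; 26 free below the bar
- tray: folded steel tray, 156 (x) by 92 (y), floor 3 thick, back and side walls 32 high (23 near the front), front (+x) open, where the floor turns up by 6 over the last 26; 0.28 kg. Handle at the back runs to -x, slightly upward, from 86 to 165 behind the origin, 16 wide (y), flat sides, 18 high. Origin: centre of the underside, z up, x toward the pouring lip
- tray_grip (a point): point on the axis of the tray's handle, 115 behind the tray's origin and 33 above its underside
- tray_lip (a point): middle of the tray's pouring edge, 81 ahead of the origin and 9 above the underside
- boat_1: used porcelain combustion boat, a white trough 52 long x 16 wide x 10 high, one of six alike lying loose in the tray; origin at the centre of its underside, long axis y
- boat_2: used porcelain combustion boat, a white trough 52 long x 16 wide x 10 high, one of six alike lying loose in the tray; origin at the centre of its underside, long axis y
- boat_3: used porcelain combustion boat, a white trough 52 long x 16 wide x 10 high, one of six alike lying loose in the tray; origin at the centre of its underside, long axis y
- boat_4: used porcelain combustion boat, a white trough 52 long x 16 wide x 10 high, one of six alike lying loose in the tray; origin at the centre of its underside, long axis y
- boat_5: used porcelain combustion boat, a white trough 52 long x 16 wide x 10 high, one of six alike lying loose in the tray; origin at the centre of its underside, long axis y
- boat_6: used porcelain combustion boat, a white trough 52 long x 16 wide x 10 high, one of six alike lying loose in the tray; origin at the centre of its underside, long axis y
- tall_bottle: bystander: brown sample bottle with white cap, 49 diameter, 119 high; origin under its centre
- short_bottle: bystander: clear sample bottle with white cap, 47 diameter, 92 high; origin under its centre
- weighing_bottle: bystander: low clear glass weighing bottle with knobbed stopper, 41 diameter, 45 high; origin under its centre
- calculator: bystander: pocket calculator lying flat, 120 (x) by 68 (y) by 16; origin under its centre
- tape_roll: bystander: roll of adhesive tape lying flat, 76 diameter, 24 high; origin under its centre
There are look-alikes about, which are no part of the job. Leave any brown or green look-alike of the boat_2 alone.

How it is judged (in metres and radians):
On the way, in this order (a step that is already met when the one before it is completed fails the run):
1. the cover is off the pan and laid down on the bench (horizontal distance between cover and pan above 0.11 m and height (world z) of cover below 0.03 m and angle between cover's own z axis and vertical below 0.2 rad), for 0.1 s.
2. the tray, with all six boats still in it, is held up with its lip over the pan's mouth (x of tray_lip in the frame of pan between -0.065 and 0.065 m and y of tray_lip in the frame of pan between -0.095 and 0.095 m and z of tray_lip in the frame of pan between 0.06 and 0.25 m and x of boat_1 in the frame of tray between -0.085 and 0.095 m and y of boat_1 in the frame of tray between -0.055 and 0.055 m and z of boat_1 in the frame of tray between -0.01 and 0.06 m and x of boat_2 in the frame of tray between -0.085 and 0.095 m and y of boat_2 in the frame of tray between -0.055 and 0.055 m and z of boat_2 in the frame of tray between -0.01 and 0.06 m and x of boat_3 in the frame of tray between -0.085 and 0.095 m and y of boat_3 in the frame of tray between -0.055 and 0.055 m and z of boat_3 in the frame of tray between -0.01 and 0.06 m and x of boat_4 in the frame of tray between -0.085 and 0.095 m and y of boat_4 in the frame of tray between -0.055 and 0.055 m and z of boat_4 in the frame of tray between -0.01 and 0.06 m and x of boat_5 in the frame of tray between -0.085 and 0.095 m and y of boat_5 in the frame of tray between -0.055 and 0.055 m and z of boat_5 in the frame of tray between -0.01 and 0.06 m and x of boat_6 in the frame of tray between -0.085 and 0.095 m and y of boat_6 in the frame of tray between -0.055 and 0.055 m and z of boat_6 in the frame of tray between -0.01 and 0.06 m), for 0.05 s.
3. all six boats are in the pan (x of boat_1 in the frame of pan between -0.058 and 0.058 m and y of boat_1 in the frame of pan between -0.088 and 0.088 m and z of boat_1 in the frame of pan between -0.003 and 0.085 m and x of boat_2 in the frame of pan between -0.058 and 0.058 m and y of boat_2 in the frame of pan between -0.088 and 0.088 m and z of boat_2 in the frame of pan between -0.003 and 0.085 m and x of boat_3 in the frame of pan between -0.058 and 0.058 m and y of boat_3 in the frame of pan between -0.088 and 0.088 m and z of boat_3 in the frame of pan between -0.003 and 0.085 m and x of boat_4 in the frame of pan between -0.058 and 0.058 m and y of boat_4 in the frame of pan between -0.088 and 0.088 m and z of boat_4 in the frame of pan between -0.003 and 0.085 m and x of boat_5 in the frame of pan between -0.058 and 0.058 m and y of boat_5 in the frame of pan between -0.088 and 0.088 m and z of boat_5 in the frame of pan between -0.003 and 0.085 m and x of boat_6 in the frame of pan between -0.058 and 0.058 m and y of boat_6 in the frame of pan between -0.088 and 0.088 m and z of boat_6 in the frame of pan between -0.003 and 0.085 m), for 0.1 s.
4. the empty tray stands the right way up on the bench (angle between tray's own z axis and vertical below 0.06 rad and height (world z) of tray below 0.006 m and linear speed of tray below 0.02 m/s), for 0.2 s.
At the end, for the whole second after the job is handed in: All six boats lie in the pan; the cover is seated in the pan's mouth (no more than 2.5 mm above its seated height, level with the rim to 0.03 rad, centred within 10 mm); the tray stands upright flat on the bench (tilt under 0.06 rad), at rest; the pan stands upright within 40 mm of where it was (all of step 3 and all of step 4 and z of cover in the frame of pan between 0.088 and 0.0945 m and angle between the z axis of cover and the z axis of pan, either way round below 0.03 rad and horizontal distance between cover and pan below 0.01 m and angle between cover's own z axis and vertical below 0.04 rad and linear speed of each of cover, pan below 0.02 m/s and angle between pan's own z axis and vertical below 0.03 rad and distance of pan from where it was at the start of the episode below 0.04 m); the robot touches nothing.
It fails at once if a bystander is knocked or pushed more than 20 mm (distance of any of tall_bottle, short_bottle, weighing_bottle, calculator, tape_roll from where it was at the start of the episode above 0.02 m).
It fails at once if a bottle is tipped (angle between any of tall_bottle, short_bottle's own z axis and vertical above 0.35 rad).
It fails at once if the pan is pushed more than 40 mm from its place or tipped (distance of pan from where it was at the start of the episode above 0.04 m or angle between pan's own z axis and vertical above 0.2 rad).
It also fails if it takes over 72 s, if anything falls off the work surface, if the arm or the gripper's body presses on something with over 40 N, if the wrist force passes 120 N, or if a joint passes its speed limit or range.

### The arm

A 6-joint arm with a two-finger parallel gripper is mounted at the origin on a cart in front of the work surface, level with it; the furniture and walls round the work are solid. World frame = base frame: x ahead of the robot, y to its left, z up, the work surface at z = 0. Lengths are in mm, angles in rad, forces in N, time in s.
With the tool pointing down it reaches from about 325 to 850 mm from the base axis. Payload 15.5 kg.
Tool frame: the origin (TCP) lies between the finger pads; the fingertips stand 22 mm ahead of it and the grasp point (between the pads) lies 3 mm ahead of it; z points along the fingers, y is the direction in which the jaws open and shut (so a half turn about z gives the same grasp; the last joint's range is limited). The gripper opens to 91 mm and grips with 3 to 60 N. Pads are 32 mm wide; open, the fingers measure 118 mm over their backs; the gripper's body (76 mm by 178 mm) begins 60 mm behind the grasp point.
Start: joints at [1.095, 0.494, 1.345, -0, 1.302, -0.096], TCP at [232.285, 580.233, 235.915] pointing down, gripper open.
Joint ranges: [-2.91, 2.91], [-0.82, 2.16], [0.22, 2.67], [-1.22, 4.37], [0.12, 2.79], [-3.08, 3.08]. Speed limits (rad/s): [1.89, 1.89, 2.57, 3.01, 3.01, 3.01].

### API

Orientations are given as a rotation vector (axis times angle).
In Python, from bench import * gives the robot as it stands. The module is installed in compiled form; this text tells all that it offers.
- The arm moves only by the tool jog_arm, never from a script. Its argument "motion" is a list that holds one entry, the list of rows, each a list of 6 numbers: the shift along the world's x, y, z in mm, then the turn, a rotation vector about the world's x, y, z in rad. A call has 1 to 12 rows; each row is the pose to reach, as a shift and turn from the pose commanded when the call began; what a row does not reach only later rows make up. A row lasts 1/8 s, in which the tool goes at most 62.5 mm and 10.7 degrees, less where a joint would pass 70% of its speed; a pose out of reach is approached as far as the arm can. A call with a gripper value outside its range is refused whole. "hand" is the finger opening in mm, from 0 to 91.2, set as the call begins (left out, the last holds). The fingers move at their own pace and stop on an object; "newtons" is the grip in N (left out, the last holds). Time passes only in rows, so rows that repeat a pose let the fingers close. It gives the time, the measured TCP pose, the force and the opening at its end, in the units of the state.
- sense(): the state, without advancing time (a new reading comes with each control period).
- grab_frame(name): name is "scene" or "top" or "wrist"; returns a dict with "pixels" (480x640x3 uint8, red, green, blue), "mtx" (3x3 intrinsics, pixels), "cam_to_world" (4x4, takes a point from camera to world coordinates); the wrist camera has in their place "T_tool_cam" (4x4, takes a point from camera to tool coordinates, whose origin is the TCP and whose axes are the flange's). Camera axes: x right, y down, z forward; pixel columns grow to the right and rows downward; lengths in mm; the calibration is good to about 2 mm. A picture is of the moment at which its call begins: read the wrist's pose just before it. There is no depth.
- sign_off(): hands the job in, once; it reports no verdict.
The state is a dict: "time": time; "joints": joint angles; "qd": joint speeds; "joint_torque": joint torques, N m; "tcp_pos": TCP position; "ee_rot": TCP orientation; "wrist_force": force on the tool from outside, world axes, zero at the start; "moment": the same for the moment, N m; "grip_width": opening from 0.0 (shut) to 1.0 (fully open).
Only numpy, scipy, OpenCV 4.12 (cv2) and the standard library are available. Lean on these libraries where they do the work, as an engineer would, in place of code of your own. Each camera call takes 0.05 s, during which the arm holds its last target. There are 200 camera calls.

## Working session

There is one attempt and no reset: what is moved stays moved. The work goes in short steps, Python scripts to look and compute and a tool call to move; the robot and the scene stay as the last step left them, time stands still between calls to the robot, and variables do not carry over. Pictures are saved under pics/ and viewed, about 8 in all and at most 12, crops included, and the job is handed in when it is done.

Besides the shell and the picture viewer there is one more tool, called by a JSON object that holds its "name" and its "arguments". jog_arm: Moves the arm, as the interface text tells. Its arguments: {"type":"object","properties":{"motion":{"type":"array","items":{"type":"array","items":{"type":"array","items":{"type":"number"}}}},"hand":{"type":"number"},"newtons":{"type":"number"}},"required":["motion"]}

```bash
mkdir -p pics; cat > h.py <<'E'
from bench import *
import numpy as np, cv2
from scipy.spatial.transform import Rotation as R
def shot(n,f):
    s=sense(); g=grab_frame(n); cv2.imwrite('pics/'+f,g['pixels'][:,:,::-1]); 
    if n=='wrist':
        T=np.eye(4);T[:3,:3]=R.from_rotvec(s['ee_rot']).as_matrix();T[:3,3]=s['tcp_pos'];g['cam_to_world']=T@g['T_tool_cam']
    np.savez('pics/'+f[:-4],K=g['mtx'],T=g['cam_to_world']);return g
def px2w(f,uv,z):
    d=np.load('pics/'+f+'.npz');K,T=d['K'],d['T'];uv=np.atleast_2d(uv).astype(float)
    r=np.c_[uv,np.ones(len(uv))]@np.linalg.inv(K).T@T[:3,:3].T
    z=np.broadcast_to(z,len(uv));o=T[:3,3];return o+r*((z-o[2])/r[:,2])[:,None]
def w2px(f,P):
    d=np.load('pics/'+f+'.npz');K,T=d['K'],d['T'];P=np.atleast_2d(P)
    c=(P-T[:3,3])@T[:3,:3]@K.T;return c[:,:2]/c[:,2:]
E
python3 - <<'E'
from h import *
np.set_printoptions(precision=3,suppress=True)
print(sense())
for n in('scene','top'):
    g=shot(n,n+'0.png');print(n,g['mtx'],g['cam_to_world'])
E
```

```text
{'time': 0.0, 'joints': array([ 1.094,  0.494,  1.346, -0.   ,  1.302, -0.095]), 'qd': array([ 0.   , -0.001, -0.   , -0.001,  0.   ,  0.001]), 'joint_torque': array([  0.002, -87.882, -38.186,   0.071,   0.053,  -0.   ]), 'tcp_pos': array([232.138, 579.918, 235.338]), 'ee_rot': array([-0.595, -3.084,  0.002]), 'wrist_force': array([-0.63 ,  0.507, -0.188]), 'moment': array([ 0.019,  0.038, -0.011]), 'grip_width': 0.998094840477115}
scene [[554.746   0.    315.225]
 [  0.    554.746 243.088]
 [  0.      0.      1.   ]] [[   0.789   -0.39     0.475   95.368]
 [  -0.615   -0.501    0.609 -870.669]
 [   0.001   -0.773   -0.635  782.912]
 [   0.       0.       0.       1.   ]]
top [[499.913   0.    324.453]
 [  0.    499.913 237.562]
 [  0.      0.      1.   ]] [[   0.025   -0.995    0.1    495.165]
 [  -1.      -0.025    0.004 -244.888]
 [  -0.002   -0.1     -0.995 1049.948]
 [   0.       0.       0.       1.   ]]
```

View pics/top0.png

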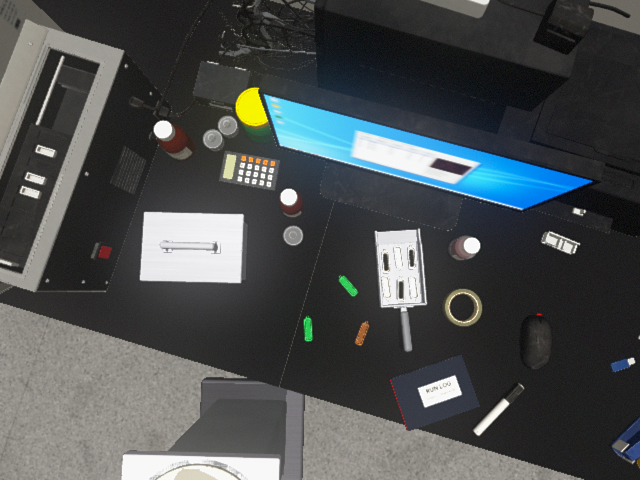

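View pics/scene0.png

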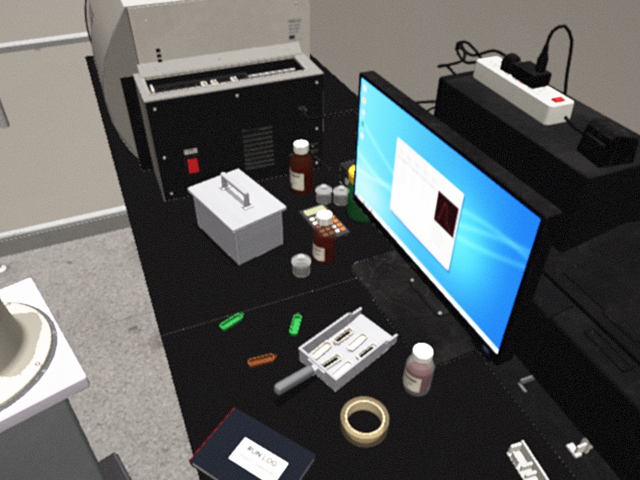

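The top view shows the covered pan at about (192,247), handle bar (162–216,246), and the tray at (400,268) with its handle pointing down to (407,350). Three loose boat look-alikes lie at (347,286) green, (308,329) green and (361,333) brown. The boats I want are the white ones in the tray. I'll enlarge to confirm.

```bash
python3 - <<'E'
from h import *
im=cv2.imread('pics/top0.png');c=np.zeros((560,800,3),np.uint8)
c[:380,:520]=cv2.resize(im[200:295,130:260],None,fx=4,fy=4,interpolation=cv2.INTER_CUBIC)
c[:560,520:]=cv2.resize(im[220:360,365:435],None,fx=4,fy=4,interpolation=cv2.INTER_CUBIC)
cv2.imwrite('pics/crop1.png',c)
E
```

```text
(no output)
```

View pics/crop1.png

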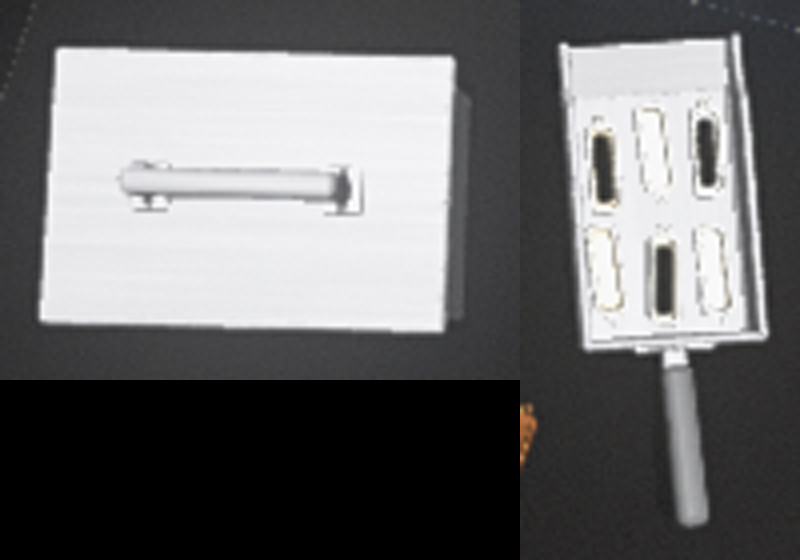

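```bash
python3 - <<'E'
from h import *
np.set_printoptions(precision=1,suppress=True)
o=np.array([130,200]);t=np.array([365-130,220])
f=lambda L,off:off+np.array(L)/4.
print('cover',px2w('top0',f([(57,47),(455,57),(443,331),(40,322)],o),104))
print('mean',px2w('top0',f([(57,47),(455,57),(443,331),(40,322)],o),104).mean(0))
print('bar',px2w('top0',f([(120,180),(346,184)],o),142))
print('tray back',px2w('top0',f([(587,348),(766,338)],t),32))
print('tray front',px2w('top0',f([(561,45),(737,36)],t),23))
print('handle',px2w('top0',f([(676,366),(692,524)],t),[40,50]))
print('lip',px2w('top0',f([(566,45),(733,40)],t),9))
print('others talltop,short,weigh,tape,calc',px2w('top0',[(289,196),(472,244),(293,235),(462,307),(250,170)],[119,92,30,12,16]))
print('bottle2',px2w('top0',[(164,130)],[119]),'green',px2w('top0',[(347,286),(308,329),(361,333),(433,390)],5))
print('furnace',px2w('top0',[(110,290),(160,120)],0), 'monitor', px2w('top0',[(262,90),(520,210),(592,180)],150),px2w('top0',[(320,190),(455,230)],5))
print('bench edge',px2w('top0',[(110,310),(281,385),(560,470)],0))
E
```

```text
cover [[631.4 104.9 104. ]
 [631.3 -85.7 104. ]
 [500.9 -85.4 104. ]
 [500.3 104.8 104. ]]
mean [566.    9.7 104. ]
bar [[565.4  58.3 142. ]
 [566.2 -44.8 142. ]]
tray back [[ 459.8 -359.9   32. ]
 [ 467.1 -450.1   32. ]]
tray front [[ 614.3 -345.3   23. ]
 [ 621.3 -436.1   23. ]]
handle [[ 452.3 -403.6   40. ]
 [ 376.1 -410.6   50. ]]
lip [[ 616.  -349.3    9. ]
 [ 620.9 -436.7    9. ]]
others talltop,short,weigh,tape,calc [[ 666.1 -172.2  119. ]
 [ 586.4 -524.8   92. ]
 [ 601.5 -176.    30. ]
 [ 463.3 -527.1   12. ]
 [ 738.4  -80.1   16. ]]
bottle2 [[788.   71.2 119. ]] green [[ 500.3 -290.     5. ]
 [ 410.  -211.5    5. ]
 [ 404.7 -320.9    5. ]
 [ 293.9 -469.6    5. ]]
furnace [[479.5 204.8   0. ]
 [847.5 121.6   0. ]] monitor [[ 859.4 -117.7  150. ]
 [ 645.1 -595.4  150. ]
 [ 703.9 -727.7  150. ]] [[ 701.5 -228.6    5. ]
 [ 623.3 -514.7    5. ]]
bench edge [[ 438.1  201.9    0. ]
 [ 294.9 -159.2    0. ]
 [ 142.3 -727.     0. ]]
```

Plan: pan centre is about (566, 10) with yaw about 0. The tray origin is about (540.5, −398) with yaw 0.088, so its grip point is about (426, −408). The cover can be laid at (430, −98), clear of the look-alikes. First move to above the cover, going round the furnace.

{"name": "jog_arm", "arguments": {"motion": [[[148,-480,64,0,0,-1.19],[148,-480,64,0,0,-1.19],[148,-480,64,0,0,-1.19],[148,-480,64,0,0,-1.19],[148,-480,64,0,0,-1.19],[148,-480,64,0,0,-1.19],[148,-480,64,0,0,-1.19],[148,-480,64,0,0,-1.19],[148,-480,64,0,0,-1.19],[334,-570,64,0,0,-1.19],[334,-570,64,0,0,-1.19],[334,-570,64,0,0,-1.19]]], "hand": 60}}

```text
time: 1.6
tcp_pos: [550.5, 18.4, 299.6]
ee_rot: [-2.22, -2.222, 0.0]
wrist_force: [0.3, 1.4, 1.2]
grip_width: 0.655
```

{"name": "jog_arm", "arguments": {"motion": [[[0,0,-80,0,0,0],[0,0,-80,0,0,0],[0,0,-80,0,0,0],[0,0,-80,0,0,0]]]}}

```text
time: 2.1
tcp_pos: [549.5, 19.1, 220.9]
ee_rot: [2.22, 2.222, 0.001]
wrist_force: [-0.8, -0.0, 0.6]
grip_width: 0.659
```

```bash
python3 - <<'E'
from h import *
s=sense();print(s['tcp_pos'],s['joints'],s['wrist_force'])
shot('wrist','w1.png')
print(w2px('w1',[(566,58,142),(566,-42,142),(631,10,104),(501,10,104)]))
E
```

```text
[549.51798154  19.07866963 220.87074426] [-7.39398568e-02  4.03674443e-01  1.55297025e+00  6.79609502e-05
  1.18368855e+00 -7.46108394e-02] [-8.17028859e-01 -4.65800985e-04  5.63924981e-01]
[[341.52427573 199.66622621]
 [339.04898164 337.20237858]
 [419.01599826 253.39521842]
 [255.14568208 253.4252486 ]]
```

View pics/w1.png

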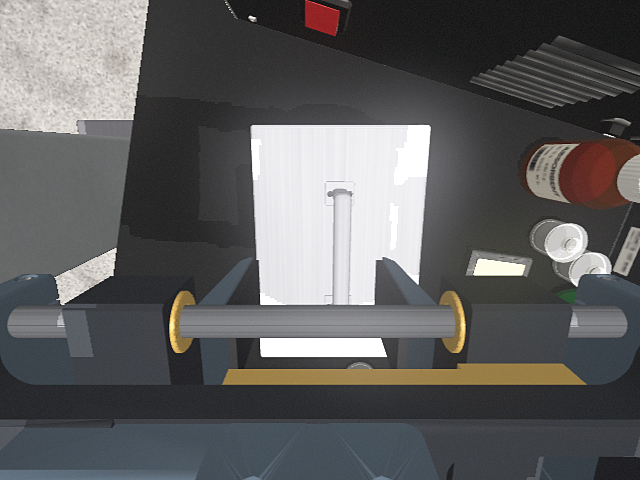

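The wrist view shows the bar centred at column 342, matching the prediction, with its far end at (341,190). Descend and grip.

{"name": "jog_arm", "arguments": {"motion": [[[16.5,-9,-20,0,0,0],[16.5,-9,-40,0,0,0],[16.5,-9,-60,0,0,0],[16.5,-9,-70,0,0,0],[16.5,-9,-78,0,0,0],[16.5,-9,-78,0,0,0]]]}}

```text
time: 2.9
tcp_pos: [565.6, 9.6, 142.1]
ee_rot: [2.221, 2.221, 0.0]
wrist_force: [0.7, -0.4, 0.8]
grip_width: 0.659
```

{"name": "jog_arm", "arguments": {"motion": [[[0,0,0,0,0,0],[0,0,0,0,0,0],[0,0,0,0,0,0],[0,0,0,0,0,0],[0,0,0,0,0,0],[0,0,0,0,0,0]]], "hand": 0, "newtons": 40}}

```text
time: 3.65
tcp_pos: [565.6, 9.5, 141.9]
ee_rot: [2.221, 2.221, 0.0]
wrist_force: [-0.2, -0.2, 0.1]
grip_width: 0.126
```

{"name": "jog_arm", "arguments": {"motion": [[[0,0,10,0,0,0],[0,0,25,0,0,0],[0,0,50,0,0,0],[-20,-15,60,0,0,0],[-50,-40,60,0,0,0],[-80,-65,60,0,0,0],[-110,-88,60,0,0,0],[-128,-102,60,0,0,0],[-136,-108,55,0,0,0],[-136,-108,30,0,0,0],[-136,-108,0,0,0,0],[-136,-108,-30,0,0,0]]]}}

```text
time: 5.15
tcp_pos: [430.4, -98.3, 111.3]
ee_rot: [2.22, 2.221, 0.001]
wrist_force: [0.9, 0.6, -1.9]
grip_width: 0.127
```

```bash
python3 - <<'E'
from h import *
s=sense();print(s['tcp_pos'],s['wrist_force'],s['grip_width'])
shot('scene','s1.png')
E
```

```text
[430.41630176 -98.33244467 111.33282007] [ 0.90342759  0.59318916 -1.92829672] 0.12709129194977356
```

View pics/s1.png

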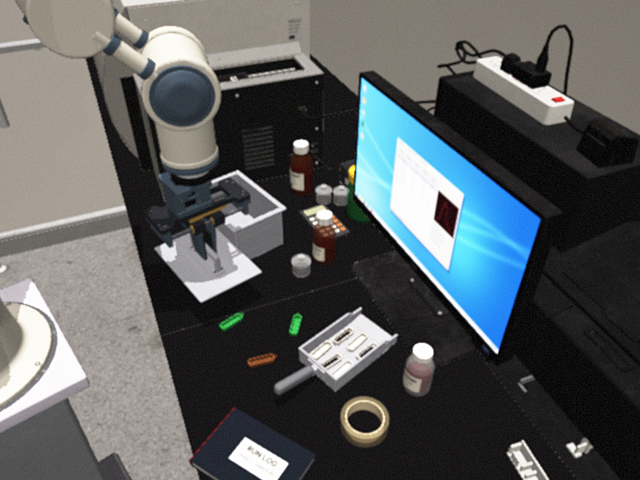

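Cover is held level and the pan is open at (245,215). Lower it.

{"name": "jog_arm", "arguments": {"motion": [[[0,0,-20,0,0,0],[0,0,-38,0,0,0],[0,0,-50,0,0,0],[0,0,-56,0,0,0],[0,0,-60,0,0,0],[0,0,-61,0,0,0],[0,0,-61,0,0,0]]]}}

```text
time: 6.08
tcp_pos: [429.7, -98.5, 51.2]
ee_rot: [2.221, 2.221, 0.0]
wrist_force: [0.1, 0.3, -2.9]
grip_width: 0.127
```

{"name": "jog_arm", "arguments": {"motion": [[[0,0,0,0,0,0],[0,0,0,0,0,0],[0,0,0,0,0,0],[0,0,20,0,0,0],[0,0,60,0,0,0],[0,0,110,0,0,0]]], "hand": 45}}

```text
time: 6.82
tcp_pos: [429.0, -98.2, 161.7]
ee_rot: [-2.22, -2.22, 0.001]
wrist_force: [1.5, -0.2, 0.7]
grip_width: 0.494
```

{"name": "jog_arm", "arguments": {"motion": [[[-1,-50,20,0,0,-0.18],[-1,-100,20,0,0,-0.36],[-1,-150,20,0,0,-0.54],[-1,-200,20,0,0,-0.72],[-1,-250,20,0,0,-0.9],[-1,-290,0,0,0,-1.08],[-1,-309,-20,0,0,-1.26],[-1,-309,-40,0,0,-1.44],[-1,-309,-50,0,0,-1.483],[-1,-309,-60,0,0,-1.483],[-1,-309,-60,0,0,-1.483],[-1,-309,-60,0,0,-1.483]]]}}

```text
time: 8.32
tcp_pos: [428.7, -407.5, 101.3]
ee_rot: [3.138, 0.139, 0.0]
wrist_force: [0.4, -0.1, 1.2]
grip_width: 0.493
```

```bash
python3 - <<'E'
from h import *
s=sense();print(s['tcp_pos'],s['ee_rot'],s['joints'],s['grip_width'])
shot('top','t2.png');im=cv2.imread('pics/t2.png')
cv2.imwrite('pics/t2c.png',cv2.resize(im[180:400,120:490],None,fx=2.1,fy=2.1,interpolation=cv2.INTER_CUBIC))
E
```

```text
[ 428.73260529 -407.52635669  101.32065758] [3.13811810e+00 1.39181291e-01 4.77230015e-04] [-8.60973853e-01  6.04609939e-01  1.57124202e+00 -1.85037352e-06
  9.65246647e-01  6.21177954e-01] 0.4932162149584912
```

View pics/t2c.png

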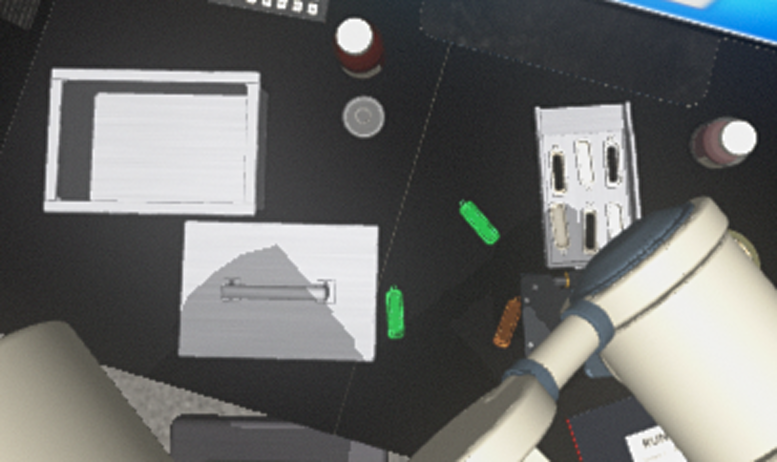

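Cover lies flat at crop (280,290), clear of the pan and the green boats. The tray and its boats are unchanged. Descend on the handle.

{"name": "jog_arm", "arguments": {"motion": [[[0,0,-25,0,0,0],[0,0,-45,0,0,0],[0,0,-58,0,0,0],[0,0,-65,0,0,0],[0,0,-65,0,0,0]]]}}

```text
time: 9.0
tcp_pos: [428.6, -407.5, 35.9]
ee_rot: [-3.138, -0.138, 0.0]
wrist_force: [0.4, -0.3, 0.3]
grip_width: 0.493
```

{"name": "jog_arm", "arguments": {"motion": [[[0,0,0,0,0,0],[0,0,0,0,0,0],[0,0,0,0,0,0],[0,0,0,0,0,0],[0,0,0,0,0,0],[0,0,0,0,0,0]]], "hand": 0, "newtons": 60}}

```text
time: 9.75
tcp_pos: [428.6, -407.4, 36.1]
ee_rot: [3.139, 0.138, 0.0]
wrist_force: [-0.6, 2.3, 6.7]
grip_width: 0.172
```

{"name": "jog_arm", "arguments": {"motion": [[[0,0,3,0,0,0],[0,0,8,0,0,0],[0,0,16,0,0,0],[0,0,28,0,0,0],[0,0,44,0,0,0],[0,0,62,0,0,0],[0,0,80,0,0,0],[0,0,98,0,0,0],[0,0,112,0,0,0],[0,0,120,0,0,0],[0,0,124,0,0,0],[0,0,124,0,0,0]]]}}

```text
time: 11.25
tcp_pos: [428.5, -407.4, 159.8]
ee_rot: [-3.138, -0.138, 0.0]
wrist_force: [0.4, -0.2, -3.2]
grip_width: 0.177
```

```bash
python3 - <<'E'
from h import *
s=sense();print(s['tcp_pos'],s['ee_rot'],s['wrist_force'],s['moment'],s['grip_width'])
shot('scene','s3.png');im=cv2.imread('pics/s3.png')
cv2.imwrite('pics/s3c.png',cv2.resize(im[180:430,180:480],None,fx=2.4,fy=2.4,interpolation=cv2.INTER_CUBIC))
E
```

```text
[ 428.49205309 -407.37937144  159.78521118] [-3.13835445e+00 -1.37771528e-01  2.48296691e-04] [ 0.36229883 -0.18022436 -3.20138696] [-0.07866694  0.51883284  0.04626836] 0.17707536943556262
```

View pics/s3c.png

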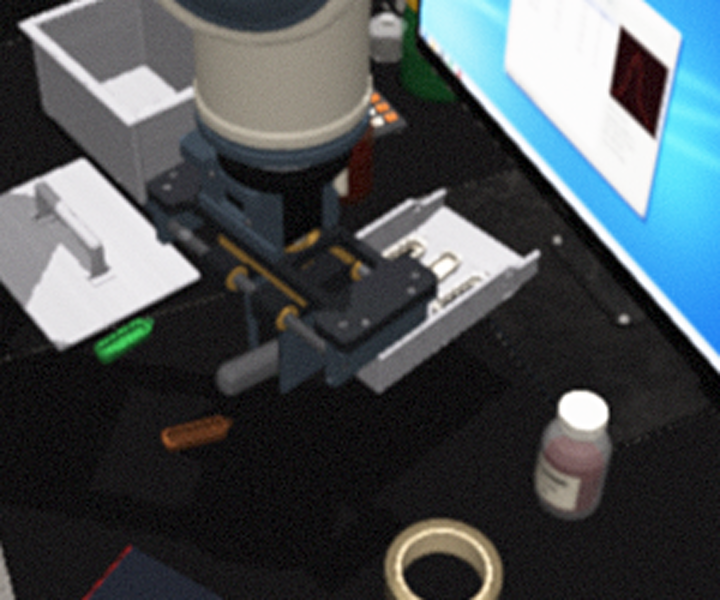

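Tray is lifted level with the boats in it. Carry it to the pan.

{"name": "jog_arm", "arguments": {"motion": [[[-1,5,4,0,0,-0.002],[-2,15,10,0,0,-0.005],[-5,30,18,0,0,-0.01],[-8,50,26,0,0,-0.015],[-11,75,33,0,0,-0.02],[-15,100,38,0,0,-0.026],[-19,125,40,0,0,-0.032],[-23,150,40,0,0,-0.038],[-27,175,40,0,0,-0.044],[-30,200,40,0,0,-0.05],[-34,225,40,0,0,-0.056],[-38,250,40,0,0,-0.062]]]}}

```text
time: 12.8
tcp_pos: [389.8, -155.5, 200.1]
ee_rot: [-3.141, -0.04, -0.0]
wrist_force: [0.4, 0.1, -2.5]
grip_width: 0.173
```

{"name": "jog_arm", "arguments": {"motion": [[[-4,25,0,0,0,-0.006],[-8,50,0,0,0,-0.012],[-11,75,0,0,0,-0.018],[-15,100,0,0,0,-0.023],[-18,122,0,0,0,-0.026],[-21,140,0,0,0,-0.0266],[-23,153,0,0,0,-0.0266],[-25,161,0,0,0,-0.0266],[-25.5,165,0,0,0,-0.0266],[-25.5,167.4,0,0,0,-0.0266],[-25.5,167.4,0,0,0,-0.0266],[-25.5,167.4,0,0,0,-0.0266]]]}}

```text
time: 14.3
tcp_pos: [365.2, 9.7, 199.9]
ee_rot: [3.142, -0.002, -0.0]
wrist_force: [-0.0, -0.1, -2.5]
grip_width: 0.172
```

```bash
python3 - <<'E'
from h import *
s=sense();print(s['tcp_pos'],s['ee_rot'],s['joints'],s['wrist_force'],s['moment'],s['grip_width'])
T=s['tcp_pos']; 
shot('top','t4.png');im=cv2.imread('pics/t4.png')
print('lip', w2px('t4',[T+[193,46,-27],T+[193,-46,-27]])-[90,180],'backcorners',w2px('t4',[T+[34,46,-4],T+[34,-46,-4]])-[90,180])
cv2.imwrite('pics/t4c.png',cv2.resize(im[180:330,90:290],None,fx=4,fy=4,interpolation=cv2.INTER_CUBIC))
E
```

```text
[365.15251241   9.73429259 199.88251752] [ 3.14158273e+00 -1.84472123e-03 -7.19093726e-05] [-1.37228162e-01  1.82005069e-01  1.98339380e+00 -1.87498291e-05
  9.76237859e-01  1.43475306e+00] [-0.01800638 -0.12838766 -2.46646704] [ 0.02079918  0.49996307 -0.00352021] 0.17242962679229742
lip [[ 65.45297626  67.64929206]
 [117.63856081  68.9640139 ]] backcorners [[ 55.23984427 160.71050646]
 [109.82946614 162.12764528]]
```

View pics/t4c.png

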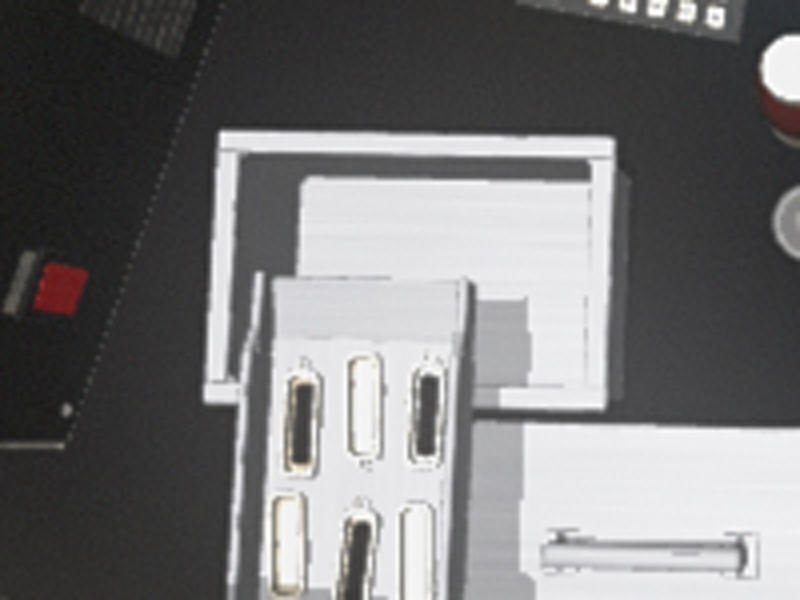

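Lip is over the mouth, seen at crop (272–465,279), within a few mm of the prediction, with all six boats in the tray. Tip about the lip.

{"name": "jog_arm", "arguments": {"motion": [[[-3.6,0,1.7,0,0.05,0],[-8.5,0,2.2,0,0.1,0],[-11.4,0,4.5,0,0.16,0],[-12.7,0,8.6,0,0.22,0],[-10.6,0,15.9,0,0.3,0],[-4.4,0,23.8,0,0.38,0],[3.8,0,31,0,0.46,0],[13.1,0,37.5,0,0.54,0],[23.4,0,44.2,0,0.62,0],[34.6,0,51.1,0,0.7,0],[46.6,0,58,0,0.78,0],[59.3,0,64,0,0.86,0]]]}}

```text
time: 15.85
tcp_pos: [425.2, 9.8, 263.9]
ee_rot: [2.854, -0.002, -1.312]
wrist_force: [0.4, 0.0, -1.7]
grip_width: 0.171
```

```bash
python3 - <<'E'
from h import *
s=sense();print(s['tcp_pos'],s['ee_rot'],s['joints'],s['wrist_force'],s['moment'],s['grip_width'])
shot('top','t5.png');shot('scene','s5.png')
a=cv2.imread('pics/t5.png')[190:310,110:270];b=cv2.imread('pics/s5.png')[120:300,150:390]
c=np.zeros((600,800,3),np.uint8);c[:300,:400]=cv2.resize(a,(400,300),interpolation=2);c[:300,400:]=cv2.resize(b,(400,300),interpolation=2)
cv2.imwrite('pics/c5.png',c[:300])
E
```

```text
[425.18402444   9.76201992 263.88935048] [ 2.85434916e+00 -1.59245684e-03 -1.31196609e+00] [-0.07395019  0.64934097  1.30357934 -0.06286564  2.04820431  1.49466746] [ 0.4164042   0.04674033 -1.7277118 ] [-0.08050785 -0.60567108 -0.024155  ] 0.17130099494757575
```

View pics/c5.png

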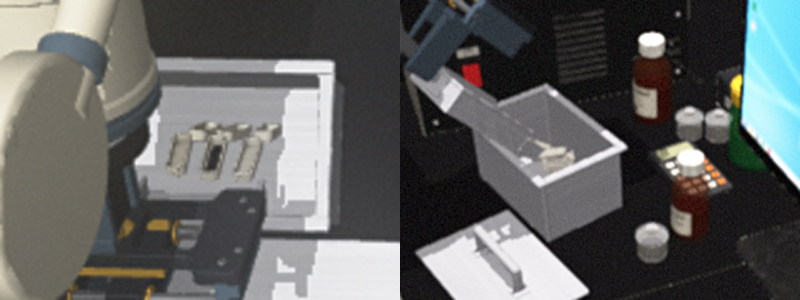

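Boats are sliding into the pan. Tilt further, dwell, then raise.

{"name": "jog_arm", "arguments": {"motion": [[[16,0,13,0,0.1,0],[33,0,24,0,0.19,0],[33,0,24,0,0.19,0],[33,0,24,0,0.19,0],[33,0,24,0,0.19,0],[25,0,26,0,0.19,0],[33,0,24,0,0.19,0],[25,0,26,0,0.19,0],[33,0,24,0,0.19,0],[33,0,50,0,0.19,0],[33,0,80,0,0.19,0],[33,0,80,0,0.19,0]]]}}

```text
time: 17.45
tcp_pos: [458.0, 10.0, 345.0]
ee_rot: [2.721, -0.001, -1.57]
wrist_force: [0.9, -0.3, -4.1]
grip_width: 0.171
```

```bash
python3 - <<'E'
from h import *
s=sense();print(s['tcp_pos'],s['ee_rot'],s['wrist_force'],s['moment'],s['grip_width'])
shot('top','t6.png');shot('scene','s6.png')
a=cv2.imread('pics/t6.png')[190:310,110:270];b=cv2.imread('pics/s6.png')[120:300,150:390]
c=np.hstack([cv2.resize(a,(400,300),interpolation=2),cv2.resize(b,(400,300),interpolation=2)])
cv2.imwrite('pics/c6.png',c)
E
```

```text
[458.03872523   9.96166577 345.03890342] [ 2.72062380e+00 -1.25405227e-03 -1.56968524e+00] [ 0.86878042 -0.3484894  -4.09895362] [-0.03359433 -0.78941792  0.00849261] 0.17113534306143818
```

View pics/c6.png

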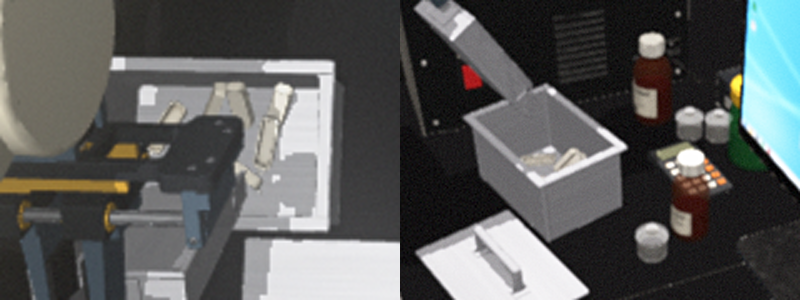

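All six boats are visible in the pan, at crop (170,125), (213,100), (240,100), (280,100), (265,140) and (247,178). Level the tray and carry it back.

{"name": "jog_arm", "arguments": {"motion": [[[-10,0,0,0,-0.15,0],[-20,0,0,0,-0.3,0],[-30,0,0,0,-0.45,0],[-40,0,0,0,-0.6,0],[-50,0,0,0,-0.75,0],[-55,0,0,0,-0.9,0],[-55,-10,0,0,-1.05,0],[-55,-30,-10,0,-1.05,0],[-55,-60,-25,0,-1.05,0],[-55,-100,-50,0,-1.05,0],[-50,-140,-75,0,-1.05,0],[-45,-180,-100,0,-1.05,0]]]}}

```text
time: 19.05
tcp_pos: [411.7, -171.0, 242.1]
ee_rot: [-3.14, 0.002, 0.003]
wrist_force: [0.8, -1.1, -2.9]
grip_width: 0.176
```

```bash
python3 - <<'E'
from h import *
s=sense();print(s['tcp_pos'],s['ee_rot'],s['joints'],s['grip_width'])
E
```

```text
[ 411.67052484 -170.99275606  242.12925481] [-3.14045870e+00  1.59123832e-03  2.86247527e-03] [-5.27828349e-01  2.35615056e-01  1.75427109e+00  6.68079802e-05
  1.15385160e+00  1.04395424e+00] 0.17579363860774688
```

{"name": "jog_arm", "arguments": {"motion": [[[2,-35,-5,0,0,0.012],[4,-70,-10,0,0,0.025],[7,-105,-20,0,0,0.04],[10,-140,-40,0,0,0.055],[13,-175,-60,0,0,0.07],[15,-205,-80,0,0,0.08],[16,-225,-100,0,0,0.087],[16,-234,-120,0,0,0.0886],[16,-237,-140,0,0,0.0886],[16,-237,-155,0,0,0.0886],[16,-237,-165,0,0,0.0886],[16,-237,-165,0,0,0.0886]]]}}

```text
time: 20.55
tcp_pos: [428.2, -406.4, 78.4]
ee_rot: [-3.138, -0.138, 0.001]
wrist_force: [-0.1, -0.1, -2.9]
grip_width: 0.169
```

```bash
python3 - <<'E'
from h import *
s=sense();print(s['tcp_pos'],s['ee_rot'],s['wrist_force'],s['moment'],s['grip_width'])
for n in('top','scene'): shot(n,n+'7.png')
a=cv2.imread('pics/top7.png')[195:335,350:490];b=cv2.imread('pics/scene7.png')[270:430,240:450]
c=np.hstack([cv2.resize(a,(400,400),interpolation=2),cv2.resize(b,(400,305),interpolation=2)[:300] if 0 else cv2.copyMakeBorder(cv2.resize(b,(400,305),interpolation=2),0,95,0,0,0)])
cv2.imwrite('pics/c7.png',c)
# expected tray corners if un-slipped
T=np.array(s['tcp_pos']);ya=.0886;Rz=np.array([[np.cos(ya),-np.sin(ya),0],[np.sin(ya),np.cos(ya),0],[0,0,1]])
P=np.array([[-78,46,32],[-78,-46,32],[78,46,23],[78,-46,23],[81,46,9],[81,-46,9],[-78,-46,0]])
W=T+(P-[-112,0,36])@Rz.T
print('top',(w2px('top7',W)-[350,195])*400/140);print('scene',(w2px('scene7',W)-[240,270])*400/210)
E
```

```text
[ 428.17145566 -406.43192454   78.38017928] [-3.13755871e+00 -1.38247236e-01  1.19770768e-03] [-0.09779528 -0.07720168 -2.90499974] [-0.06501093  0.42383142 -0.01996165] 0.16897689828849474
top [[ 94.40036883 325.03314873]
 [229.95644167 316.37302986]
 [ 76.0587034   98.03816616]
 [208.26215138  89.69348824]
 [ 73.71058819  96.13387765]
 [204.04450172  87.90810266]
 [220.37044543 314.75297727]]
scene [[109.70565938 117.46452853]
 [182.83015147 178.56286841]
 [230.48919804  40.43713894]
 [303.4542204   91.87344162]
 [231.84054391  49.24731599]
 [304.09873329 100.60161251]
 [181.91595281 202.33216049]]
```

View pics/c7.png

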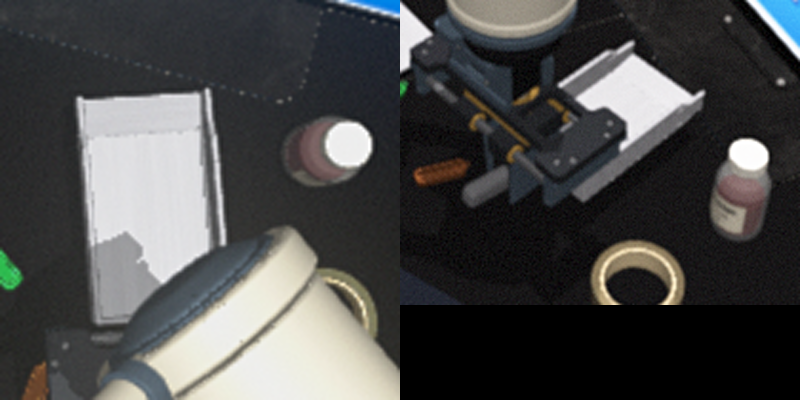

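Tray is empty and its corners match the no-slip prediction (scene lip corner (304,92) against (303,92)). Lower and release.

{"name": "jog_arm", "arguments": {"motion": [[[0,0,-15,0,0,0],[0,0,-28,0,0,0],[0,0,-36,0,0,0],[0,0,-40,0,0,0],[0,0,-41.5,0,0,0],[0,0,-41.5,0,0,0]]]}}

```text
time: 21.4
tcp_pos: [428.5, -407.1, 37.6]
ee_rot: [3.138, 0.138, 0.0]
wrist_force: [0.2, 0.3, -2.4]
grip_width: 0.172
```

{"name": "jog_arm", "arguments": {"motion": [[[0,0,0,0,0,0],[0,0,0,0,0,0],[0,0,0,0,0,0],[0,0,0,0,0,0],[0,0,25,0,0,0],[0,0,60,0,0,0],[0,0,110,0,0,0],[0,0,140,0,0,0]]], "hand": 45}}

```text
time: 22.4
tcp_pos: [428.7, -407.4, 179.8]
ee_rot: [3.137, 0.138, 0.002]
wrist_force: [0.5, -0.3, -0.8]
grip_width: 0.493
```

{"name": "jog_arm", "arguments": {"motion": [[[1,40,10,0,0,0.15],[1,90,10,0,0,0.33],[1,140,10,0,0,0.51],[1,190,10,0,0,0.69],[1,240,0,0,0,0.87],[1,280,-10,0,0,1.05],[1,300,-30,0,0,1.23],[1,309,-50,0,0,1.41],[1,309,-70,0,0,1.4826],[1,309,-80,0,0,1.4826],[1,309,-80,0,0,1.4826]]]}}

```text
time: 23.78
tcp_pos: [429.2, -98.1, 97.2]
ee_rot: [-2.224, -2.218, 0.001]
wrist_force: [1.1, 0.7, 0.8]
grip_width: 0.493
```

```bash
python3 - <<'E'
from h import *
s=sense();print(s['tcp_pos'],s['ee_rot'],s['joints'])
for n in('top','scene'): shot(n,n+'8.png')
a=cv2.imread('pics/top8.png')
c=cv2.resize(a[200:360,130:430],(800,427),interpolation=2)
cv2.imwrite('pics/c8.png',c)
E
```

```text
[429.16713408 -98.0788954   97.16762956] [-2.22359294e+00 -2.21807703e+00  6.13251782e-04] [-3.60473471e-01  4.59787549e-01  1.94311444e+00 -3.04583214e-06
  7.39630826e-01 -3.57987515e-01]
```

View pics/c8.png

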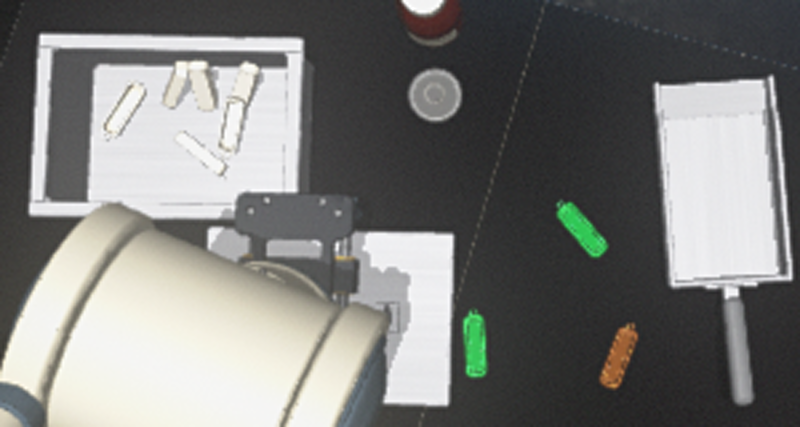

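Six boats lie in the pan and the tray stands empty at its place. Check whether the pan shifted during the pour.

```bash
python3 - <<'E'
from h import *
a=cv2.imread('pics/t2.png',0).astype('f4');b=cv2.imread('pics/top8.png',0).astype('f4')
for n,(y0,y1,x0,x1) in dict(top=(205,222,130,250),left=(205,275,132,150),right=(208,260,232,252)).items():
    print(n,cv2.phaseCorrelate(a[y0:y1,x0:x1].copy(),b[y0:y1,x0:x1].copy()))
print(px2w('top8',np.array([(41,35),(304,39),(29,214)])/(800/300)+[130,200],100))
print(px2w('t2',np.array([(52,69),(260,72),(44,211),(256,214)])/2.1+[120,180],100))
E
```

```text
top ((-0.014939474744934955, -0.05942321897208558), 0.9913217418723637)
left ((0.049913123421688965, 0.03848216624797374), 0.9889422570481713)
right ((-0.03038266853309679, 0.028447286662292015), 1.0034556554423437)
[[629.32085377 104.0139476  100.        ]
 [631.17354313 -85.49456774 100.        ]
 [500.80878799 104.67018872 100.        ]]
[[629.81021379 105.22353818 100.        ]
 [631.82142511 -85.10171905 100.        ]
 [500.3860122  104.4969948  100.        ]
 [502.53842088 -86.86425097 100.        ]]
```

{"name": "jog_arm", "arguments": {"motion": [[[0.5,-0.4,-15,0,0,0],[0.5,-0.4,-30,0,0,0],[0.5,-0.4,-42,0,0,0],[0.5,-0.4,-47,0,0,0],[0.5,-0.4,-47,0,0,0]]]}}

```text
time: 24.5
tcp_pos: [429.8, -98.5, 50.4]
ee_rot: [-2.222, -2.221, 0.0]
wrist_force: [0.4, -0.6, 0.3]
grip_width: 0.493
```

{"name": "jog_arm", "arguments": {"motion": [[[0,0,0,0,0,0],[0,0,0,0,0,0],[0,0,0,0,0,0],[0,0,0,0,0,0],[0,0,0,0,0,0]]], "hand": 0, "newtons": 40}}

```text
time: 25.12
tcp_pos: [429.9, -98.4, 50.5]
ee_rot: [2.222, 2.221, 0.0]
wrist_force: [-0.9, 0.7, 5.3]
grip_width: 0.129
```

Pan hasn't moved. Lift the cover back above the pan.

{"name": "jog_arm", "arguments": {"motion": [[[0,0,8,0,0,0],[0,0,25,0,0,0],[0,0,55,0,0,0],[0,0,90,0,0,0],[0,0,120,0,0,0],[10,8,140,0,0,0],[35,28,145,0,0,0],[65,52,145,0,0,0],[95,76,145,0,0,0],[120,95,145,0,0,0],[132,105,140,0,0,0],[135.8,108,130,0,0,0]]]}}

```text
time: 26.62
tcp_pos: [565.7, 9.8, 180.0]
ee_rot: [2.221, 2.222, -0.0]
wrist_force: [-0.7, -1.7, -3.6]
grip_width: 0.131
```

{"name": "jog_arm", "arguments": {"motion": [[[0,0,-10,0,0,0],[0,0,-18,0,0,0],[0,0,-22,0,0,0],[0,0,-25,0,0,0],[0,0,-25,0,0,0]]]}}

```text
time: 27.25
tcp_pos: [565.6, 9.5, 155.4]
ee_rot: [-2.222, -2.221, 0.0]
wrist_force: [-0.7, 0.6, -2.5]
grip_width: 0.126
```

{"name": "jog_arm", "arguments": {"motion": [[[0,0,-3,0,0,0],[0,0,-6,0,0,0],[0,0,-8,0,0,0],[0,0,-10,0,0,0],[0,0,-11.5,0,0,0],[0,0,-12.7,0,0,0],[0,0,-12.7,0,0,0],[0,0,-12.7,0,0,0]]]}}

```text
time: 28.25
tcp_pos: [565.7, 9.6, 142.8]
ee_rot: [2.222, 2.221, 0.0]
wrist_force: [0.1, 0.2, -2.4]
grip_width: 0.129
```

No snag. Release, retreat and look.

{"name": "jog_arm", "arguments": {"motion": [[[0,0,0,0,0,0],[0,0,0,0,0,0],[0,0,0,0,0,0],[0,0,0,0,0,0],[0,0,25,0,0,0],[0,0,60,0,0,0],[0,0,100,0,0,0],[-30,-30,140,0,0,0],[-70,-80,150,0,0,0],[-110,-140,150,0,0,0],[-130,-190,150,0,0,0],[-130,-240,150,0,0,0]]], "hand": 45}}

```text
time: 29.75
tcp_pos: [434.0, -232.0, 293.2]
ee_rot: [2.222, 2.22, -0.0]
wrist_force: [1.0, -0.1, 0.1]
grip_width: 0.496
```

```bash
python3 - <<'E'
from h import *
print(sense()['tcp_pos'])
for n in('top','scene'): shot(n,n+'9.png')
a=cv2.imread('pics/top9.png');b=cv2.imread('pics/scene9.png')
c=np.hstack([cv2.resize(a[200:296,130:258],(400,300),interpolation=2),cv2.resize(b[155:275,180:340],(400,300),interpolation=2)])
cv2.imwrite('pics/c9.png',c)
a=a[:,:,1].astype('f4');z=cv2.imread('pics/top0.png')[:,:,1].astype('f4');b=b[:,:,1].astype('f4');y=cv2.imread('pics/scene0.png')[:,:,1].astype('f4')
print(np.abs(a-z)[205:290,135:240].mean(),np.abs(b-y)[165:255,190:285].mean())
E
```

```text
[ 433.95243171 -231.95075047  293.21782796]
12.841232 33.48573
```

Viewer limit reached, so I'll check the seating numerically against the initial pictures, with the arm moved clear.

{"name": "jog_arm", "arguments": {"motion": [[[-30,-60,20,0,0,0],[-60,-120,20,0,0,0],[-60,-180,20,0,0,0],[-60,-240,20,0,0,0],[-60,-240,20,0,0,0],[-60,-240,20,0,0,0]]]}}

```text
time: 30.6
tcp_pos: [375.6, -470.0, 312.3]
ee_rot: [-2.222, -2.22, -0.001]
wrist_force: [1.4, 0.4, 0.4]
grip_width: 0.496
```

```bash
python3 - <<'E'
from h import *
print(sense()['tcp_pos'])
for n in('top','scene'): shot(n,n+'10.png')
def cmp(n,wins):
    a=cv2.imread(f'pics/{n}0.png',0).astype('f4');b=cv2.imread(f'pics/{n}10.png',0).astype('f4')
    for k,(y0,y1,x0,x1) in wins.items():
        p,q=a[y0:y1,x0:x1].copy(),b[y0:y1,x0:x1].copy();s,r=cv2.phaseCorrelate(p,q,cv2.createHanningWindow(p.shape[::-1],cv2.CV_32F));print(n,k,np.round(s,2),round(r,2),'diff',np.abs(p-q).mean().round(1))
cmp('top',dict(cover=(200,295,130,258),tl=(202,222,134,164),tr=(204,224,228,258),bl=(270,290,130,160),br=(272,292,226,256),bar=(232,262,155,225)))
cmp('scene',dict(cover=(160,265,180,295),left=(180,215,182,212),top=(162,190,215,250),right=(195,225,265,295),front=(220,262,220,260),bar=(170,210,215,260),tallbot=(205,268,305,345),bot2=(140,200,285,320),weigh=(250,280,288,316),short=(340,400,398,440),tape=(395,450,335,395),calc=(200,240,300,350)))
E
```

```text
[ 375.64999669 -470.00427575  312.27066275]
top cover [-0.02  0.22] 0.95 diff 5.5
top tl [-0.02  0.62] 0.95 diff 3.6
top tr [-0.02  0.2 ] 1.02 diff 2.3
top bl [-0.13  0.24] 1.04 diff 2.1
top br [-0.09  0.25] 1.19 diff 2.0
top bar [-0.01  0.1 ] 1.06 diff 7.0
scene cover [-0.5   0.46] 0.37 diff 44.3
scene left [-0.45 -0.21] 0.96 diff 5.1
scene top [-0.13 -0.05] 0.66 diff 40.5
scene right [1.61 5.48] 0.15 diff 32.7
scene front [-0.35  1.15] 0.79 diff 58.2
scene bar [ 0.4  -0.08] 0.35 diff 29.2
scene tallbot [-7.86 -7.47] 0.18 diff 50.8
scene bot2 [-2.38  0.38] -0.08 diff 79.2
scene weigh [-2.99  0.62] 0.6 diff 43.4
scene short [0.39 0.02] 0.96 diff 3.9
scene tape [-0.02 -0.02] 0.92 diff 4.5
scene calc [-1.39 -6.49] 0.19 diff 29.8
```

{"name": "jog_arm", "arguments": {"motion": [[[5,60,20,0,0,0],[5,120,20,0,0,0],[5,180,20,0,0,0],[5,240,20,0,0,0],[5,300,20,0,0,0],[5,360,20,0,0,0],[5,420,20,0,0,0],[5,480,20,0,0,0],[5,540,20,0,0,0],[5,570,20,0,0,0],[5,570,20,0,0,0],[5,570,20,0,0,0]]]}}

```text
time: 32.2
tcp_pos: [380.0, 99.5, 332.8]
ee_rot: [2.22, 2.222, 0.0]
wrist_force: [0.1, -0.8, 0.2]
grip_width: 0.491
```

{"name": "jog_arm", "arguments": {"motion": [[[-30,50,0,0,0,0],[-50,110,0,0,0,0],[-70,170,0,0,0,0],[-90,230,0,0,0,0],[-110,290,0,0,0,0.1],[-130,350,0,0,0,0.25],[-148,410,0,0,0,0.4],[-148,470,-30,0,0,0.55],[-148,475,-60,0,0,0.7],[-148,475,-80,0,0,0.85],[-148,475,-90,0,0,1.0],[-148,475,-90,0,0,1.0]]]}}

```text
time: 33.7
tcp_pos: [233.5, 573.5, 242.1]
ee_rot: [-0.888, -3.013, 0.003]
wrist_force: [-0.0, 0.4, 0.0]
grip_width: 0.496
```

```bash
python3 - <<'E'
from h import *
print(sense()['tcp_pos'])
for n in('top','scene'): shot(n,n+'11.png')
def cmp(n,wins):
    a=cv2.imread(f'pics/{n}0.png',0).astype('f4');b=cv2.imread(f'pics/{n}11.png',0).astype('f4')
    for k,(y0,y1,x0,x1) in wins.items():
        p,q=a[y0:y1,x0:x1].copy(),b[y0:y1,x0:x1].copy();s,r=cv2.phaseCorrelate(p,q,cv2.createHanningWindow(p.shape[::-1],cv2.CV_32F));print(n,k,np.round(s,2),round(r,2),'diff',np.abs(p-q).mean().round(1))
cmp('top',dict(cover=(200,295,130,258),tl=(202,222,134,164),tr=(204,224,228,258),bl=(270,290,130,160),br=(272,292,226,256),bar=(232,262,155,225),tray=(225,355,365,430)))
cmp('scene',dict(cover=(160,265,180,295),left=(180,215,182,212),top=(162,190,215,250),right=(195,225,265,295),front=(220,262,220,260),bar=(170,210,215,260),tallbot=(205,268,305,345),bot2=(140,200,285,320),weigh=(250,280,288,316),short=(340,400,398,440),tape=(395,450,335,395),calc=(200,240,300,350),tray=(305,390,270,400)))
E
```

```text
[233.49354471 573.49727494 242.08456958]
top cover [-0.    0.25] 0.94 diff 3.0
top tl [-0.13  0.55] 0.98 diff 2.8
top tr [-0.19  0.29] 0.99 diff 1.3
top bl [0.05 0.2 ] 1.01 diff 1.7
top br [-0.09  0.24] 1.08 diff 1.4
top bar [-0.01  0.1 ] 1.05 diff 4.2
top tray [0.34 0.48] 0.6 diff 11.6
scene cover [-0.26  0.31] 0.92 diff 3.9
scene left [-0.29 -0.22] 1.05 diff 4.0
scene top [-0.2   0.19] 0.94 diff 5.3
scene right [0.08 0.53] 1.04 diff 1.6
scene front [-0.29  0.85] 1.02 diff 3.3
scene bar [0.21 0.3 ] 0.95 diff 1.9
scene tallbot [-0.12  0.12] 0.93 diff 3.3
scene bot2 [ 0.09 -0.01] 0.94 diff 3.6
scene weigh [ 0.17 -0.18] 1.0 diff 3.3
scene short [ 0.48 -0.14] 0.93 diff 3.1
scene tape [-0.02  0.03] 0.91 diff 3.3
scene calc [-0.07 -0.06] 0.97 diff 1.1
scene tray [0.62 0.25] 0.78 diff 9.8
```

Everything lines up with the opening pictures: the cover is within about 0.5 px (1 mm) overall, every bystander region reads within 0.5 px, and the arm is clear.

```bash
python3 -c "
from bench import *
print(sign_off())"
```

```text
the job is handed in; nothing more can be done
None
```

I handed the job in at 33.7 s of robot time. The cover went onto the bench, all six boats were tipped into the pan, the empty tray went back to its place upright, and the cover is back on the pan.

- **Boats and tray:** the last picture I viewed, just before the cover went back on, showed six boats in the pan and the tray empty on the bench.
- **Pan:** it moved less than 0.1 px during the pour.
- **Cover:** compared with the opening pictures it sits about 0.25 px (roughly 0.5 mm) off its original position in the top view and 0.3–0.4 px in the scene view. That is consistent with it being fully seated. It went in without any snag force. The largest single readings were 0.55 px in a corner of the cover in the top view, and 0.9 px at the front of the pan in the scene view. I put both down to shading and did not pursue them.
- **Bystanders:** the bottles, weighing bottle, tape and calculator all read within 0.5 px of where they started.
- **Checks that failed:** the picture viewer refused my last picture because the 12-picture limit was reached, so I checked the cover's seating only by image comparison. My first scene comparison was spoiled by the arm blocking the view, so I moved the arm clear and repeated it.

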